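# Press the circuit board carrier onto its test stops

### The job

Take the hand press tool out of its blue dock and set its flat foot on the middle of the white pad on the sprung board carrier, then push it squarely down until the carrier bottoms out level on its stops and keep it there for a good second, never pushing with more than 30 N and never touching the fixture with the gripper. Then let the carrier spring all the way up again, stand the tool back upright in its dock without dropping it and let go; leave everything else on the bench where it is.

Things in the scene. Friction and masses are not known exactly. Their poses are not given: they have to be found in the camera images.
- tamper: Hand press tool, about 350 g, round about its z axis, 68 mm tall, standing upright at the start: flat steel foot 60 mm in diameter and 12 mm thick, straight dark wooden stem 26 mm in diameter from 12 to 68 mm above the underside. Origin at the centre of the foot's flat underside, z up the stem.
- dock: Blue round dock fixed to the bench, 92 mm wide at the foot and 16 mm high, with a round recess 70 mm in diameter at the mouth (a little wider below) whose floor is 6 mm above the bench; the tool's foot stands in the recess. Origin on the bench at the dock's centre.
- fixture: Board test fixture fixed to the bench: orange base 160 mm (its x) by 150 mm (its y), 30 mm high, with a steel guide post 8 mm thick near each corner (70 and 64 mm from the centre along x and y, tops at 85 mm). Over its middle floats the sprung carrier. Origin on the bench at the fixture's centre, right below the centre of the carrier's white press pad; z up.
- plate_down (a joint): How far the carrier is pushed down, m: 0 up, 0.010 on its rigid stops (judged bottomed above 0.0092). A push of about 4 N starts it, 0.6 N more per mm, about 10 N at the stops; it springs back up unloaded. Up, the pad's top is 60 to 83 mm above the bench: this height, and the stops' with it, is set anew each time and no pose tells it, so find the stops by feel or by this reading.
- plate_tilt_x (a joint): Carrier's tilt about the fixture's x axis, rad, 0 level, up to 0.09 either way. The carrier is a black plate 120 x 108 mm with a green board and low parts and a round white press pad 64 mm wide in the middle, its highest part. It starts slightly cocked, has no levelling spring and little friction, and takes the tilt of the flat foot pressed on it.
- plate_tilt_y (a joint): The same about the fixture's y axis.
- tape: Bystander: roll of yellow tape lying flat, 90 mm across, 24 mm high. Origin under its centre.
- screwdriver: Bystander: screwdriver 170 mm long lying flat along its x axis.
- heatsink: Bystander: aluminium heat sink 50 x 50 x 28 mm. Origin under its centre.
- parts_tray: Bystander: black divided tray 110 x 160 x 35 mm. Origin under its centre.
- spare_board: Bystander: green circuit board 90 x 130 mm lying flat, up to 16 mm high with its parts. Origin under its centre.
- cleaner: Bystander: closed white bottle, 52 mm in diameter, 130 mm tall. Origin under its centre.
There are look-alikes about, which are no part of the job. What is shaped like the tamper but red or turquoise is not meant. Several things look just like the fixture: the one meant starts farthest from the robot's base.

How it is judged:
By the outcome, as a careful person would: the job done as asked, in the order asked, and still so for the second after the job is handed in, with the robot touching nothing.
It also fails if it takes over 69 s, if anything falls off the work surface, if the arm or the gripper's body presses on something with over 40 N, if the wrist force passes 120 N, or if a joint passes its speed limit or range.

### The arm

A 6-joint arm with a two-finger parallel gripper is mounted at the origin on the work surface. World frame = base frame: x ahead of the robot, y to its left, z up, the work surface at z = 0. Lengths are in m, angles in degrees, forces in N, time in s.
With the tool pointing down it reaches from about 0.4 to 0.825 m from the base axis. Payload 7 kg.
Tool frame: the origin (TCP) lies midway between the tips of the shut fingers; the grasp point (between the pads) lies r.tcp_to_grasp behind it (r.tcp_to_grasp is the distance from the TCP to the grasp point, in m); x points along the fingers, y is the direction in which the jaws open and shut, and the axes are right-handed (so a half turn about x gives the same grasp; the last joint's range is limited). The gripper opens to 88 mm and grips with 3 to 60 N. Pads are 19 mm wide; open, the fingers measure 130 mm over their backs; the gripper's body (78 mm by 193 mm) begins 47 mm behind the grasp point.
Start: joints at [83.085, 20.546, 0.682, 0, -70.136, -16.507], TCP at [0.268, 0.619, 0.227] pointing down, gripper open.
Joint ranges: [-176.03, 176.03], [-82.01, 121.73], [-58.28, 71.71], [-173.87, 95.51], [-174.79, -0.11], [-173.66, 173.66]. Speed limits (degrees/s): [136.94, 136.94, 172.46, 180, 180, 180].

### API

Orientations are given as [roll, pitch, yaw] about the fixed x, y, z axes, in that order (R = Rz(yaw) Ry(pitch) Rx(roll)).
In Python, from plant import r gives the robot as it stands.
- The arm moves only by the tool carry_out, never from a script. Its argument "moves" is a list of rows, each a list of 7 numbers: the shift along the world's x, y, z in mm, then the turn, a rotation vector about the world's x, y, z in rad, then the opening in per cent of the stroke, from 0 (shut) to 100 (fully open). In form: [[x, y, z, wx, wy, wz, claw], ...]. A call has 1 to 5 rows; each row is the pose to reach, as a shift and turn from the pose commanded when the call began; what a row does not reach only later rows make up. A row lasts 1/10 s, in which the tool goes at most 50 mm and 8.59 degrees, less where a joint would pass 70% of its speed; a pose out of reach is approached as far as the arm can. A call with a gripper value outside its range is refused whole. The fingers move at their own pace and stop on an object; "squeeze" is the grip in N (left out, the last holds). Time passes only in rows, so rows that repeat a pose let the fingers close. It gives the time, the measured TCP pose, the force and the opening at its end, in the units of the state.
- r.get_state(): the state, without advancing time (a new reading comes with each control period).
- r.capture(name): name is "side" or "top" or "wrist"; returns the picture (420x560x3 uint8, blue, green, red); there is no depth.
- r.camera_params(name): a dict with "K" (3x3 intrinsics, pixels), "rvec" (rotation vector, rad) and "tvec" (3), from world to camera coordinates, as OpenCV has them. Camera axes: x right, y down, z forward; pixel columns grow to the right and rows downward; lengths in m; the calibration is good to about 2 mm. A picture is of the moment at which its call begins: read the wrist's pose just before it. camera_params takes no time and is no camera call; for the wrist camera it gives the pose at the moment of the call.
- r.close_job(): hands the job in, once; it reports no verdict.
The state is a dict: "time_s": time; "joints": joint angles; "qd": joint speeds; "joint_torque": joint torques, N m; "tcp_pos": TCP position; "eef_rot": TCP orientation; "contact_force": force on the tool from outside, world axes, zero at the start; "moment": the same for the moment, N m; "gripper_width": finger opening in m.
Only numpy, scipy, OpenCV 4.12 (cv2) and the standard library are available. Lean on these libraries where they do the work, as an engineer would, in place of code of your own. Each camera call takes 0.05 s, during which the arm holds its last target. There are 200 camera calls.

## Working session

There is one attempt and no reset: what is moved stays moved. The work goes in short steps, Python scripts to look and compute and a tool call to move; the robot and the scene stay as the last step left them, time stands still between calls to the robot, and variables do not carry over. Pictures are saved under pics/ and viewed, about 8 in all and at most 12, crops included, and the job is handed in when it is done.

Besides the shell and the picture viewer there is one more tool, called in YAML: its name, and indented under it one key for each argument. carry_out: Moves the arm, as the interface text tells. Its arguments: {"type":"object","properties":{"moves":{"type":"array"},"squeeze":{"type":"number"}},"required":["moves"]}

```bash
ls; mkdir -p pics; python3 - <<'E'
from plant import r
import cv2,numpy as np
s=r.get_state();print(s, r.tcp_to_grasp)
for n in ("top","side"):
    im=r.capture(n);cv2.imwrite(f"pics/{n}0.png",im)
    p=r.camera_params(n);R=cv2.Rodrigues(np.array(p["rvec"],float))[0];print(n,p["K"],-R.T@np.array(p["tvec"]).ravel(),R[2])
a=cv2.imread("pics/top0.png");b=cv2.imread("pics/side0.png")
E
```

```text
pics
{'time_s': 0.0, 'joints': array([ 8.30831759e+01,  2.05907644e+01,  6.33605031e-01, -1.95247725e-02,
       -7.01350598e+01, -1.65067182e+01]), 'qd': array([ 0.00694605, -0.03438005,  0.03599019,  0.01851043,  0.05369636,
       -0.00178805]), 'joint_torque': array([-1.12793503e-03, -5.82697105e+01,  2.93045944e+01,  6.99684396e+00,
        6.78032055e-03, -1.68340212e-04]), 'tcp_pos': array([0.26816557, 0.61891605, 0.22563084]), 'eef_rot': array([  95.25161466,   89.90597142, -108.17857704]), 'contact_force': array([-0.34693349,  0.70843178,  0.21331422]), 'moment': array([ 0.02977494, -0.00414726,  0.00738491]), 'gripper_width': 0.0877060799888889} 0.0188
top [[381.35645681   0.         280.15381843]
 [  0.         381.35645681 211.23855399]
 [  0.           0.           1.        ]] [0.28583006 0.01236618 1.16587096] [ 0.18514847  0.00470784 -0.98269928]
side [[466.28692455   0.         272.48404307]
 [  0.         466.28692455 207.44495644]
 [  0.           0.           1.        ]] [ 0.46999333 -1.07191434  0.82610875] [ 0.01994321  0.824778   -0.56510488]
```

View pics/top0.png

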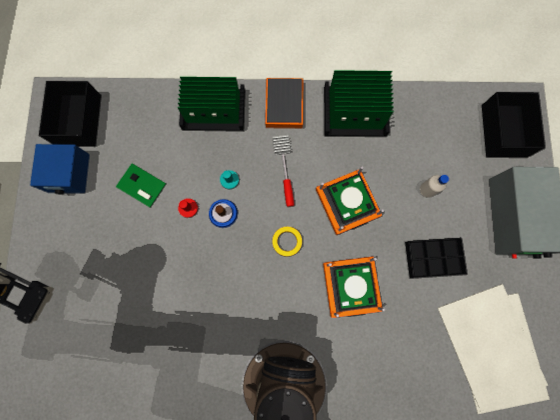

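View pics/side0.png

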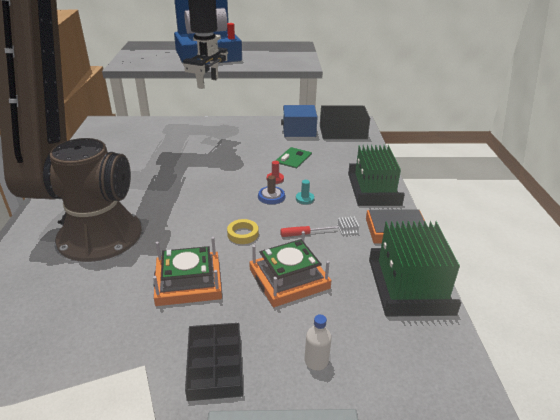

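Candidates: dark-stemmed tool in the blue dock at top (223,212) / side (271,190); red look-alike at top (188,207), turquoise at (229,179). For the fixture, top (350,201) is farther from the base than top (355,287). I choose the blue-dock tool and the fixture at (350,201).

```bash
cat > h.py <<'E'
import cv2,numpy as np
def cam(p):
    R=cv2.Rodrigues(np.array(p["rvec"],float))[0];t=np.array(p["tvec"],float).ravel();return np.array(p["K"]),R,t
def ray(p,uv):
    K,R,t=cam(p);d=R.T@np.linalg.inv(K)@np.array([uv[0],uv[1],1.]);return -R.T@t,d
def onz(p,uv,z):
    c,d=ray(p,uv);return c+d*(z-c[2])/d[2]
def tri(p,a,q,b):
    c,d=ray(p,a);e,f=ray(q,b);s=np.linalg.lstsq(np.c_[d,-f],e-c,rcond=None)[0]
    x,y=c+s[0]*d,e+s[1]*f;return (x+y)/2,np.linalg.norm(x-y)
def proj(p,X):
    K,R,t=cam(p);v=K@(R@np.array(X)+t);return v[:2]/v[2]
def blobs(m,off,amin=15):
    n,l,s,c=cv2.connectedComponentsWithStats(m.astype(np.uint8));return [(s[i][4],c[i]+off,s[i][:4]) for i in range(1,n) if s[i][4]>=amin]
E
python3 - <<'E'
from plant import r
from h import *
T,S=r.camera_params("top"),r.camera_params("side")
a=cv2.imread("pics/top0.png");b=cv2.imread("pics/side0.png")
def roi(im,x0,y0,x1,y1): return cv2.cvtColor(im[y0:y1,x0:x1],cv2.COLOR_BGR2HSV),np.array([x0,y0])
ta,tb=(195,185,255,240),(250,165,295,210); fa,fb=(310,160,390,240),(240,225,340,305)
for n,im,R,F,P in(("top",a,ta,fa,T),("side",b,tb,fb,S)):
    h,o=roi(im,*R); m=(h[...,0]>105)&(h[...,0]<130)&(h[...,1]>150)
    m=m.astype(np.uint8);c=max(cv2.findContours(m,0,1)[0],key=cv2.contourArea)
    print(n,"dock ell",cv2.fitEllipse(cv2.convexHull(c)),o)
    (cx,cy),_,_=cv2.fitEllipse(cv2.convexHull(c));print(onz(P,(cx+o[0],cy+o[1]),.010))
    h,o=roi(im,*F);w=(h[...,1]<60)&(h[...,2]>200)
    bl=max(blobs(w,o),key=lambda t:t[0]);print("pad",bl)
    m=((h[...,0]<15)&(h[...,1]>150)&(h[...,2]>100)).astype(np.uint8);pts=np.argwhere(m)[:,::-1].astype(np.float32)
    print("orange",cv2.minAreaRect(pts+o), (cv2.boxPoints(cv2.minAreaRect(pts+o))).round(1).tolist())
    if n=="top":A=bl[1]
    else:print("padtri",tri(T,A,S,bl[1]))
u=cv2.resize(a[185:240,195:255],None,fx=6.5,fy=6.5,interpolation=2);v=cv2.resize(b[165:210,245:300],None,fx=6.5,fy=6.5,interpolation=2)
w=cv2.resize(a[160:240,310:390],None,fx=3,fy=3,interpolation=2);x=cv2.resize(b[225:305,240:340],None,fx=3,fy=3,interpolation=2)
C=np.zeros((600,800,3),np.uint8)
for im,(i,j) in((u,(0,0)),(v,(0,400)),(w,(360,0)),(x,(360,400))):
    im=im[:600-i,:800-j];C[i:i+im.shape[0],j:j+im.shape[1]]=im
cv2.imwrite("pics/c1.png",C)
E
```

```text
top dock ell ((27.729228973388672, 27.85862159729004), (27.30299949645996, 28.253524780273438), 70.35951232910156) [195 185]
[0.49635765 0.19486489 0.01      ]
pad (np.int32(342), array([351.51461988, 197.21345029]), array([31, 27, 22, 21], dtype=int32))Traceback (most recent call last):
  File "<stdin>", line 15, in <module>
cv2.error: OpenCV(4.12.0) /io/opencv/modules/imgproc/src/convhull.cpp:143: error: (-215:Assertion failed) total >= 0 && (depth == CV_32F || depth == CV_32S) in function 'convexHull'
```

```bash
python3 - <<'E'
from plant import r
from h import *
T,S=r.camera_params("top"),r.camera_params("side")
a=cv2.imread("pics/top0.png");b=cv2.imread("pics/side0.png")
def roi(im,x0,y0,x1,y1): return cv2.cvtColor(im[y0:y1,x0:x1],cv2.COLOR_BGR2HSV),np.array([x0,y0])
ta,tb=(195,185,255,240),(250,165,295,210); fa,fb=(310,160,390,240),(240,225,340,305)
for n,im,R,F,P in(("top",a,ta,fa,T),("side",b,tb,fb,S)):
    h,o=roi(im,*R); m=(h[...,0]>105)&(h[...,0]<130)&(h[...,1]>150)
    m=m.astype(np.uint8);c=max(cv2.findContours(m,0,1)[0],key=cv2.contourArea)
    (cx,cy),ax,_=cv2.fitEllipse(cv2.convexHull(c));print("dock",cx+o[0],cy+o[1],ax,onz(P,(cx+o[0],cy+o[1]),.010))
    h,o=roi(im,*F);w=(h[...,1]<60)&(h[...,2]>200)
    bl=max(blobs(w,o),key=lambda t:t[0]);print("pad",bl)
    m=((h[...,0]<15)&(h[...,1]>150)&(h[...,2]>100)).astype(np.uint8);pts=np.argwhere(m)[:,::-1].astype(np.float32)+o.astype(np.float32)
    bx=cv2.boxPoints(cv2.minAreaRect(pts));print("orange",bx.round(1).tolist(), [onz(P,q,.03)[:2].round(3).tolist() for q in bx])
    if n=="top":A=bl[1]
    else:print("padtri",tri(T,A,S,bl[1]))
u=cv2.resize(a[185:240,195:255],None,fx=6.5,fy=6.5,interpolation=2);v=cv2.resize(b[165:210,245:300],None,fx=6.5,fy=6.5,interpolation=2)
w=cv2.resize(a[160:240,310:390],None,fx=3,fy=3,interpolation=2);x=cv2.resize(b[225:305,240:340],None,fx=3,fy=3,interpolation=2)
C=np.zeros((600,800,3),np.uint8)
for im,(i,j) in((u,(0,0)),(v,(0,400)),(w,(360,0)),(x,(360,400))):
    im=im[:600-i,:800-j];C[i:i+im.shape[0],j:j+im.shape[1]]=im
cv2.imwrite("pics/c1.png",C)
E
```

```text
dock 222.72922897338867 212.85862159729004 (27.30299949645996, 28.253524780273438) [0.49635765 0.19486489 0.01      ]
pad (np.int32(342), array([351.51461988, 197.21345029]), array([31, 27, 22, 21], dtype=int32))
orange [[314.70001220703125, 187.0], [360.8999938964844, 167.1999969482422], [381.6000061035156, 215.39999389648438], [335.3999938964844, 235.3000030517578]] [[0.577, -0.087], [0.642, -0.231], [0.491, -0.289], [0.429, -0.149]]Traceback (most recent call last):
  File "<stdin>", line 10, in <module>
cv2.error: OpenCV(4.12.0) /io/opencv/modules/imgproc/src/shapedescr.cpp:361: error: (-201:Incorrect size of input array) There should be at least 5 points to fit the ellipse in function 'fitEllipseNoDirect'
```

```bash
python3 - <<'E'
from plant import r
from h import *
from scipy.spatial.transform import Rotation as Ro
T,S=r.camera_params("top"),r.camera_params("side")
a=cv2.imread("pics/top0.png");b=cv2.imread("pics/side0.png")
print(Ro.from_euler("xyz",r.get_state()["eef_rot"],degrees=True).as_matrix().round(4))
def roi(im,x0,y0,x1,y1): return cv2.cvtColor(im[y0:y1,x0:x1],cv2.COLOR_BGR2HSV),np.array([x0,y0])
h,o=roi(b,250,165,295,210);m=((h[...,0]>105)&(h[...,0]<130)&(h[...,1]>90))
p=np.argwhere(m)[:,::-1]+o;print("side blue",len(p),p.min(0),p.max(0),p.mean(0))
h,o=roi(b,240,225,340,305);w=(h[...,1]<70)&(h[...,2]>185)
bl=max(blobs(w,o),key=lambda t:t[0]);print("pad",bl,tri(T,(351.51,197.21),S,bl[1]))
# stem: dark pixels
for n,im,R in(("t",a,(205,195,245,230)),("s",b,(258,170,285,200))):
    h,o=roi(im,*R);print(n,[(int(q[0]),q[1].round(1),q[2]) for q in blobs(h[...,2]<95,o)])
u=cv2.resize(a[185:240,195:255],None,fx=6,fy=6,interpolation=2);v=cv2.resize(b[165:210,245:300],None,fx=7,fy=7,interpolation=2)
w=cv2.resize(a[160:240,310:390],None,fx=3,fy=3,interpolation=2);x=cv2.resize(b[225:305,240:340],None,fx=3,fy=3,interpolation=2)
C=np.zeros((600,800,3),np.uint8)
for im,(i,j) in((u,(0,0)),(v,(0,400)),(w,(360,0)),(x,(360,400))):
    im=im[:600-i,:800-j];C[i:i+im.shape[0],j:j+im.shape[1]]=im
cv2.imwrite("pics/c1.png",C)
E
```

```text
[[-4.000e-04 -3.976e-01 -9.175e-01]
 [-1.400e-03 -9.175e-01  3.976e-01]
 [-1.000e+00  1.500e-03 -2.000e-04]]
side blue 184 [258 187] [284 203] [271.30978261 197.3423913 ]
pad (np.int32(345), array([289.59710145, 255.77681159]), array([37, 23, 26, 17], dtype=int32)) (array([ 0.53491524, -0.19050029,  0.07736761]), np.float64(0.0005491546065806051))
t [(53, array([232.8, 217. ]), array([17,  7, 16, 26], dtype=int32)), (80, array([220.6, 210.4]), array([11, 11, 11, 10], dtype=int32))]
s [(103, array([271. , 185.3]), array([ 9,  8,  9, 16], dtype=int32))]
```

View pics/c1.png

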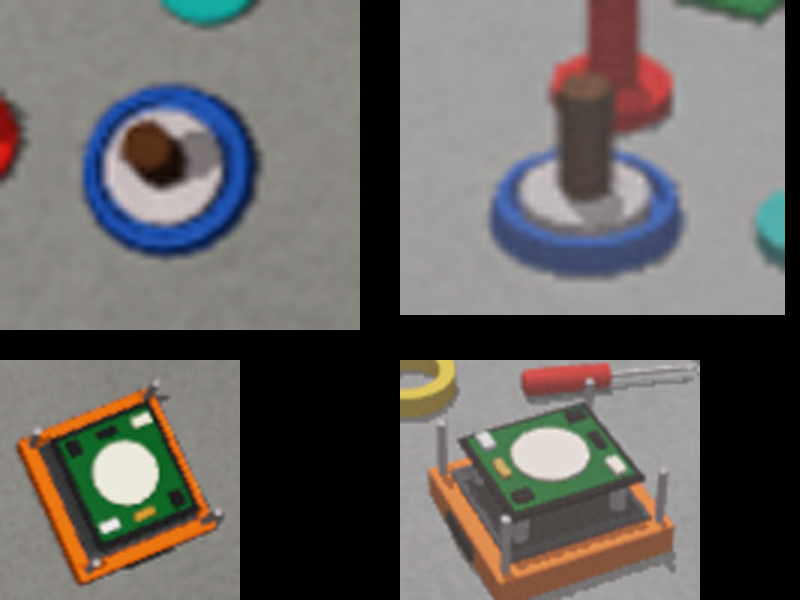

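The crop shows the dark-stemmed tool standing in the blue dock, in clear distinction from the red and turquoise ones. The chosen fixture's pad triangulates to (0.535,-0.190,0.077) with 0.5 mm ray gap, right over its orange base's centre. Moving above the dock, and turning the jaws to 45° to stay clear of the neighbours.

carry_out:
  moves:
    - [23,-42,0,0,0,-0.08,100]
    - [46,-85,0,0,0,-0.16,100]
    - [69,-127,0,0,0,-0.24,100]
    - [92,-170,0,0,0,-0.32,100]
    - [115,-212,0,0,0,-0.38,100]

```text
time_s: 0.6
tcp_pos: [0.3837, 0.4053, 0.2263]
eef_rot: [99.7, 90.0, -125.7]
contact_force: [1.0, -0.5, 0.8]
gripper_width: 0.0875
```

carry_out:
  moves:
    - [23,-42,0,0,0,0,100]
    - [46,-85,0,0,0,0,100]
    - [69,-127,0,0,0,0,100]
    - [92,-170,0,0,0,0,100]
    - [114,-212,0,0,0,0,100]

```text
time_s: 1.1
tcp_pos: [0.4977, 0.1934, 0.2265]
eef_rot: [25.5, 90.0, 160.3]
contact_force: [0.9, 0.3, 0.3]
gripper_width: 0.0874
```

carry_out:
  moves:
    - [0,0,0,0,0,0,100]
    - [0,0,0,0,0,0,100]
    - [0,0,0,0,0,0,100]

```text
time_s: 1.4
tcp_pos: [0.4971, 0.1957, 0.2264]
eef_rot: [51.5, 90.0, -173.7]
contact_force: [-0.5, 0.5, 0.5]
gripper_width: 0.0879
```

```bash
python3 - <<'E'
from plant import r
from h import *
from scipy.spatial.transform import Rotation as Ro
T,S=r.camera_params("top"),r.camera_params("side")
print("stemtop",tri(T,(219.7,209.2),S,(271.6,177.1)), onz(T,(219.7,209.2),.074),"foot",onz(T,(222.3,212.3),.018))
s=r.get_state();print(s["time_s"],s["tcp_pos"],s["joints"].round(1),s["contact_force"],Ro.from_euler("xyz",s["eef_rot"],degrees=True).as_matrix().round(4))
p=r.camera_params("wrist");im=r.capture("wrist");cv2.imwrite("pics/w1.png",im);np.save("w1.npy",p,allow_pickle=True)
K,R,t=cam(p);print(-R.T@t,R[2],proj(p,(.497,.195,.074)),proj(p,(.497,.195,.018)))
E
```

```text
stemtop (array([0.49617577, 0.19407926, 0.07441857]), np.float64(0.0016081103855930079)) [0.49544162 0.19404115 0.074     ] foot [0.49662321 0.19498727 0.018     ]
1.4 [0.49708384 0.19571935 0.22639236] [ 42.5   7.3 -17.   -0.  -65.7   2.3] [-0.46831507  0.48914405  0.48783848] [[-3.000e-04 -7.095e-01 -7.047e-01]
 [-0.000e+00 -7.047e-01  7.095e-01]
 [-1.000e+00  2.000e-04  2.000e-04]]
[0.55661649 0.13748243 0.3841615 ] [-0.21689939  0.21670065 -0.95183795] [277.96484634 193.67768429] [277.66854216 179.42773398]
```

View pics/w1.png

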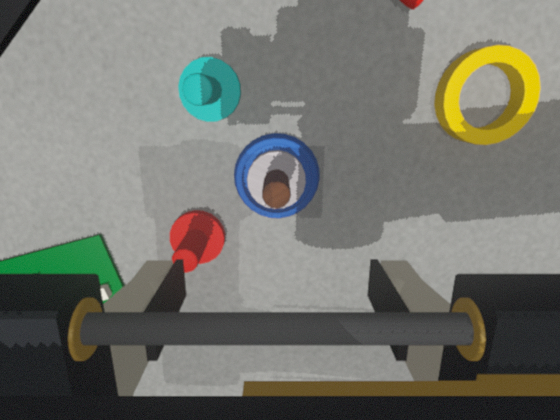

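The wrist view shows the dark stem top at (277,195), as predicted by (0.497,0.195,0.074); the jaws open clear of red (185,255) and turquoise (205,90). Going down and gripping.

carry_out:
  moves:
    - [0,-1,-40,0,0,0,100]
    - [0,-1,-80,0,0,0,100]
    - [0,-1,-120,0,0,0,100]
    - [0,-1,-150,0,0,0,100]
    - [0,-1,-170,0,0,0,100]
  squeeze: 40

```text
time_s: 1.95
tcp_pos: [0.4958, 0.195, 0.0542]
eef_rot: [81.7, 89.8, -143.3]
contact_force: [-0.3, -0.6, 0.4]
gripper_width: 0.088
```

carry_out:
  moves:
    - [0,0,-10,0,0,0,100]
    - [0,0,-19,0,0,0,100]
    - [0,0,-19,0,0,0,60]
    - [0,0,-19,0,0,0,40]
    - [0,0,-19,0,0,0,30]

```text
time_s: 2.45
tcp_pos: [0.4979, 0.1949, 0.0386]
eef_rot: [-96.3, 89.9, 38.5]
contact_force: [-0.5, -0.2, -0.5]
gripper_width: 0.069
```

carry_out:
  moves:
    - [0,0,0,0,0,0,20]
    - [0,0,0,0,0,0,10]
    - [0,0,0,0,0,0,0]
    - [0,0,0,0,0,0,0]
    - [0,0,0,0,0,0,0]

```text
time_s: 2.95
tcp_pos: [0.4973, 0.1943, 0.0376]
eef_rot: [-79.2, 90.0, 55.6]
contact_force: [-0.1, 0.1, 0.9]
gripper_width: 0.029
```

carry_out:
  moves:
    - [0,0,0,0,0,0,0]
    - [0,0,0,0,0,0,0]
    - [0,0,3,0,0,0,0]
    - [0,0,6,0,0,0,0]
    - [0,0,6,0,0,0,0]

```text
time_s: 3.45
tcp_pos: [0.4973, 0.1943, 0.0438]
eef_rot: [-78.6, 90.0, 56.2]
contact_force: [0.4, -0.2, -3.5]
gripper_width: 0.0255
```

Tool is held (25.5 mm, 3.5 N weight). Lift, then carry across.

carry_out:
  moves:
    - [0,0,10,0,0,0,0]
    - [0,0,30,0,0,0,0]
    - [0,0,60,0,0,0,0]
    - [0,0,90,0,0,0,0]
    - [0,-5,117,0,0,0,0]

```text
time_s: 3.95
tcp_pos: [0.4974, 0.1896, 0.1627]
eef_rot: [-101.1, 89.9, 33.7]
contact_force: [0.9, -0.2, -3.0]
gripper_width: 0.0251
```

carry_out:
  moves:
    - [2,-25,0,0,0,0,0]
    - [6,-60,0,0,0,0,0]
    - [10,-100,0,0,0,0,0]
    - [14,-140,0,0,0,0,0]
    - [18,-180,0,0,0,0,0]

```text
time_s: 4.45
tcp_pos: [0.5151, 0.0079, 0.1614]
eef_rot: [-107.6, 90.0, 27.3]
contact_force: [1.1, -0.0, -3.6]
gripper_width: 0.0252
```

carry_out:
  moves:
    - [4,-40,0,0,0,0,0]
    - [8,-80,0,0,0,0,0]
    - [12,-120,0,0,0,0,0]
    - [16,-160,0,0,0,0,0]
    - [19,-188,0,0,0,0,0]

```text
time_s: 4.95
tcp_pos: [0.534, -0.1809, 0.1611]
eef_rot: [163.9, 90.0, -61.4]
contact_force: [0.1, -0.3, -3.8]
gripper_width: 0.0252
```

carry_out:
  moves:
    - [1,-10,0,0,0,0,0]
    - [1,-11,0,0,0,0,0]
    - [1,-11,0,0,0,0,0]
    - [1,-11,0,0,0,0,0]

```text
time_s: 5.35
tcp_pos: [0.5353, -0.1888, 0.1608]
eef_rot: [-87.6, 90.0, 47.3]
contact_force: [-0.2, -0.5, -2.1]
gripper_width: 0.0255
```

```bash
python3 - <<'E'
from plant import r
from h import *
s=r.get_state();print(s["time_s"],s["tcp_pos"],s["contact_force"],s["moment"],s.keys())
p=r.camera_params("wrist");w=r.capture("wrist");a=r.capture("top");b=r.capture("side")
C=np.zeros((560,800,3),np.uint8)
C[:260,:400]=cv2.resize(w[40:300,80:480],None,fx=1,fy=1)
C[:260,400:]=cv2.resize(a[150:280,270:470],None,fx=2,fy=2)
C[260:560]=cv2.resize(b[180:330,150:550],None,fx=2,fy=2)
cv2.imwrite("pics/c2.png",C);cv2.imwrite("pics/w2.png",w);np.save("w2.npy",p,allow_pickle=True)
E
```

```text
5.35 [ 0.53528452 -0.18876457  0.16078343] [-0.19921458 -0.46312667 -2.06886082] [0.00666614 0.0358798  0.0327333 ] dict_keys(['time_s', 'joints', 'qd', 'joint_torque', 'tcp_pos', 'eef_rot', 'contact_force', 'moment', 'gripper_width'])
```

View pics/c2.png

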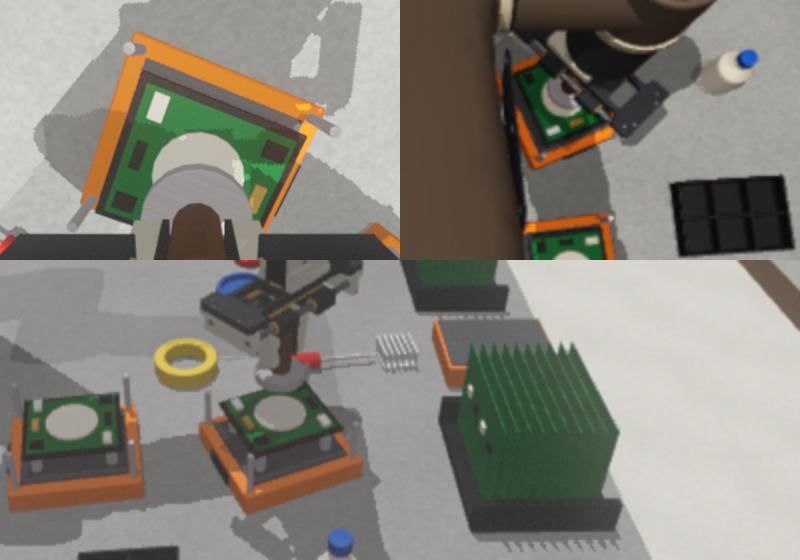

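The tool is held upright over the board; the foot lies before the pad at wrist-crop (200,190), consistent with hovering 50 mm above. Going to ~12 mm above the pad.

carry_out:
  moves:
    - [0,-1,-10,0,0,0,0]
    - [0,-1,-22,0,0,0,0]
    - [0,-1,-32,0,0,0,0]
    - [0,-1,-37,0,0,0,0]
    - [0,-1,-37,0,0,0,0]

```text
time_s: 6.0
tcp_pos: [0.5346, -0.1906, 0.1222]
eef_rot: [42.4, 89.9, 177.2]
contact_force: [-0.8, 0.1, -2.6]
gripper_width: 0.0256
```

```bash
python3 - <<'E'
from plant import r
from h import *
s=r.get_state();print(s["time_s"],s["tcp_pos"],s["contact_force"],s["moment"])
t=s["tcp_pos"]
p=r.camera_params("wrist");w=r.capture("wrist");S=r.camera_params("side");b=r.capture("side")
def draw(im,P,c,rad,z,col):
    q=np.array([proj(P,(c[0]+rad*np.cos(f),c[1]+rad*np.sin(f),z)) for f in np.linspace(0,6.283,90)])
    cv2.polylines(im,[(q*16).astype(np.int32)],True,col,1,cv2.LINE_AA,4)
for im,P in((w,p),(b,S)):
    draw(im,P,(.535,-.1900),.032,.0774,(255,0,255))
    draw(im,P,t,.030,t[2]-.0316,(0,0,255))
    draw(im,P,t,.030,t[2]-.0196,(0,255,255))
C=np.zeros((400,800,3),np.uint8)
C[:,:400]=cv2.resize(w[60:260,180:380],None,fx=2,fy=2)
C[:,400:]=cv2.resize(b[215:295,250:330],None,fx=5,fy=5,interpolation=2)
cv2.imwrite("pics/c3.png",C)
E
```

```text
6.0 [ 0.5345681  -0.19062299  0.12215895] [-0.81925608  0.12474519 -2.63051596] [0.01889008 0.01303992 0.05289201]
```

View pics/c3.png

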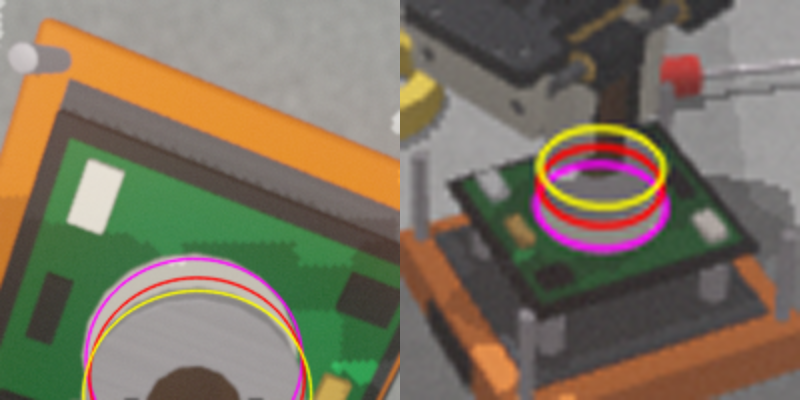

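The drawn rings for pad (magenta) and foot (red/yellow) sit on the pictured pad and foot within about 1 mm, so the tool is centred. Now lowering by feel.

carry_out:
  moves:
    - [0,0,-3,0,0,0,0]
    - [0,0,-6,0,0,0,0]
    - [0,0,-8,0,0,0,0]
    - [0,0,-9,0,0,0,0]
    - [0,0,-10,0,0,0,0]

```text
time_s: 6.6
tcp_pos: [0.5353, -0.1907, 0.1135]
eef_rot: [-159.8, 90.0, -25.0]
contact_force: [0.1, -0.4, -2.6]
gripper_width: 0.0253
```

carry_out:
  moves:
    - [0,0,-1,0,0,0,0]
    - [0,0,-2,0,0,0,0]
    - [0,0,-3,0,0,0,0]
    - [0,0,-4,0,0,0,0]
    - [0,0,-4,0,0,0,0]

```text
time_s: 7.1
tcp_pos: [0.5353, -0.1906, 0.1095]
eef_rot: [39.9, 90.0, 174.7]
contact_force: [-0.3, -0.5, -3.1]
gripper_width: 0.0255
```

carry_out:
  moves:
    - [0,0,-0.5,0,0,0,0]
    - [0,0,-1,0,0,0,0]
    - [0,0,-1.5,0,0,0,0]
    - [0,0,-2,0,0,0,0]
    - [0,0,-2,0,0,0,0]

```text
time_s: 7.6
tcp_pos: [0.5355, -0.1907, 0.1078]
eef_rot: [-150.6, 90.0, -15.8]
contact_force: [-0.9, 0.2, 2.0]
gripper_width: 0.0252
```

carry_out:
  moves:
    - [0,0,-0.5,0,0,0,0]
    - [0,0,-1,0,0,0,0]
    - [0,0,-1.5,0,0,0,0]
    - [0,0,-2,0,0,0,0]
    - [0,0,-2,0,0,0,0]

```text
time_s: 8.1
tcp_pos: [0.5355, -0.1907, 0.1056]
eef_rot: [-147.3, 90.0, -12.5]
contact_force: [-0.8, 0.2, 2.6]
gripper_width: 0.0253
```

Contact near TCP z 0.1085 (pad ≈ 77 mm, as measured); stops expected about 0.0985.

carry_out:
  moves:
    - [0,0,-1,0,0,0,0]
    - [0,0,-2,0,0,0,0]
    - [0,0,-3,0,0,0,0]
    - [0,0,-4,0,0,0,0]
    - [0,0,-4,0,0,0,0]

```text
time_s: 8.6
tcp_pos: [0.5355, -0.1907, 0.1016]
eef_rot: [-161.3, 90.0, -26.5]
contact_force: [-1.8, 1.0, 6.2]
gripper_width: 0.0252
```

carry_out:
  moves:
    - [0,0,-0.5,0,0,0,0]
    - [0,0,-1,0,0,0,0]
    - [0,0,-1.5,0,0,0,0]
    - [0,0,-1.5,0,0,0,0]

```text
time_s: 9.0
tcp_pos: [0.5356, -0.1907, 0.1003]
eef_rot: [-155.8, 90.0, -21.0]
contact_force: [-1.4, 1.4, 5.7]
gripper_width: 0.0253
```

carry_out:
  moves:
    - [0,0,-0.3,0,0,0,0]
    - [0,0,-0.6,0,0,0,0]
    - [0,0,-0.6,0,0,0,0]

```text
time_s: 9.3
tcp_pos: [0.5356, -0.1907, 0.0998]
eef_rot: [-152.9, 90.0, -18.1]
contact_force: [-1.6, 1.0, 6.7]
gripper_width: 0.0253
```

carry_out:
  moves:
    - [0,0,-0.3,0,0,0,0]
    - [0,0,-0.6,0,0,0,0]
    - [0,0,-0.6,0,0,0,0]

```text
time_s: 9.6
tcp_pos: [0.5356, -0.1907, 0.0992]
eef_rot: [-156.4, 90.0, -21.6]
contact_force: [-2.2, 1.2, 6.8]
gripper_width: 0.0254
```

carry_out:
  moves:
    - [0,0,-0.2,0,0,0,0]
    - [0,0,-0.4,0,0,0,0]
    - [0,0,-0.4,0,0,0,0]

```text
time_s: 9.9
tcp_pos: [0.5356, -0.1907, 0.099]
eef_rot: [-163.0, 90.0, -28.2]
contact_force: [-2.1, 1.8, 8.0]
gripper_width: 0.0255
```

carry_out:
  moves:
    - [0,0,-0.2,0,0,0,0]
    - [0,0,-0.4,0,0,0,0]
    - [0,0,-0.4,0,0,0,0]

```text
time_s: 10.2
tcp_pos: [0.5357, -0.1908, 0.0989]
eef_rot: [-162.7, 89.9, -27.9]
contact_force: [-2.1, 1.6, 10.3]
gripper_width: 0.0252
```

TCP stopped sinking while force rises: on the stops. Add a little and hold.

carry_out:
  moves:
    - [0,0,-0.2,0,0,0,0]
    - [0,0,-0.4,0,0,0,0]
    - [0,0,-0.6,0,0,0,0]
    - [0,0,-0.6,0,0,0,0]
    - [0,0,-0.6,0,0,0,0]

```text
time_s: 10.7
tcp_pos: [0.5358, -0.1909, 0.0989]
eef_rot: [-162.7, 89.9, -27.9]
contact_force: [-3.8, 1.5, 14.9]
gripper_width: 0.0251
```

```bash
python3 - <<'E'
from plant import r
from h import *
from scipy.spatial.transform import Rotation as Ro
s=r.get_state();print(s["tcp_pos"],s["contact_force"],s["moment"],Ro.from_euler("xyz",s["eef_rot"],degrees=True).as_matrix()[:,0].round(4))
b=r.capture("side");w=r.capture("wrist")
C=np.zeros((400,800,3),np.uint8)
C[:,:400]=cv2.resize(w[60:260,180:380],None,fx=2,fy=2)
C[:,400:]=cv2.resize(b[215:295,250:330],None,fx=5,fy=5,interpolation=2)
cv2.imwrite("pics/c4.png",C)
E
```

```text
[ 0.53579003 -0.19089285  0.09886053] [-3.80279812  1.45897676 14.85466203] [ 0.89031481  1.49848958 -0.0137798 ] [ 1.3e-03 -7.0e-04 -1.0e+00]
```

View pics/c4.png

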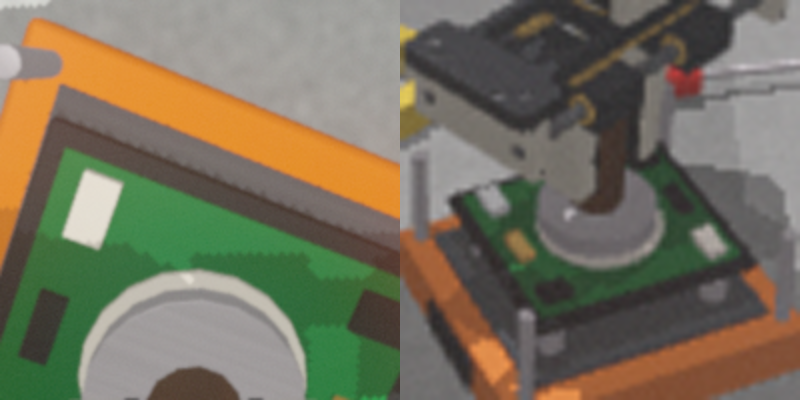

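The foot sits concentric and flat on the pad with the board looking level; the force is ~18 N after adding the 3.3 N weight. Hold ~1.5 s more, then rise slowly.

carry_out:
  moves:
    - [0,0,0,0,0,0,0]
    - [0,0,0,0,0,0,0]
    - [0,0,0,0,0,0,0]
    - [0,0,0,0,0,0,0]
    - [0,0,0,0,0,0,0]

```text
time_s: 11.3
tcp_pos: [0.5358, -0.1909, 0.0988]
eef_rot: [-161.8, 89.9, -27.0]
contact_force: [-3.9, 2.8, 15.0]
gripper_width: 0.0249
```

carry_out:
  moves:
    - [0,0,0,0,0,0,0]
    - [0,0,0,0,0,0,0]
    - [0,0,0,0,0,0,0]
    - [0,0,0,0,0,0,0]
    - [0,0,0,0,0,0,0]

```text
time_s: 11.8
tcp_pos: [0.5358, -0.1909, 0.0989]
eef_rot: [-162.6, 89.9, -27.8]
contact_force: [-3.3, 2.2, 14.8]
gripper_width: 0.0256
```

carry_out:
  moves:
    - [0,0,0,0,0,0,0]
    - [0,0,0,0,0,0,0]
    - [0,0,0,0,0,0,0]
    - [0,0,0,0,0,0,0]
    - [0,0,0,0,0,0,0]

```text
time_s: 12.3
tcp_pos: [0.5358, -0.1909, 0.0988]
eef_rot: [-161.9, 89.9, -27.0]
contact_force: [-2.9, 2.1, 13.5]
gripper_width: 0.0252
```

carry_out:
  moves:
    - [0,0,1,0,0,0,0]
    - [0,0,2,0,0,0,0]
    - [0,0,3,0,0,0,0]
    - [0,0,4,0,0,0,0]
    - [0,0,5,0,0,0,0]

```text
time_s: 12.8
tcp_pos: [0.5355, -0.1907, 0.1027]
eef_rot: [-152.7, 90.0, -17.9]
contact_force: [-1.0, 0.6, 4.4]
gripper_width: 0.0249
```

carry_out:
  moves:
    - [0,0,1.5,0,0,0,0]
    - [0,0,3,0,0,0,0]
    - [0,0,5,0,0,0,0]
    - [0,0,7,0,0,0,0]
    - [0,0,10,0,0,0,0]

```text
time_s: 13.3
tcp_pos: [0.5345, -0.1905, 0.1118]
eef_rot: [30.7, 89.9, 165.5]
contact_force: [-0.0, 0.5, -3.4]
gripper_width: 0.0253
```

carry_out:
  moves:
    - [0,0,10,0,0,0,0]
    - [0,0,25,0,0,0,0]
    - [0,0,40,0,0,0,0]
    - [0,0,48,0,0,0,0]
    - [0,0,48,0,0,0,0]

```text
time_s: 13.8
tcp_pos: [0.5359, -0.1907, 0.1618]
eef_rot: [-138.4, 89.9, -3.6]
contact_force: [0.2, 0.1, -2.7]
gripper_width: 0.0251
```

```bash
python3 - <<'E'
from plant import r
from h import *
from scipy.spatial.transform import Rotation as Ro
s=r.get_state();print(s["time_s"],s["tcp_pos"],s["contact_force"],s["moment"],Ro.from_euler("xyz",s["eef_rot"],degrees=True).as_matrix().round(4))
b=r.capture("side");t=s["tcp_pos"];S=r.camera_params("side")
def draw(im,P,c,rad,z,col):
    q=np.array([proj(P,(c[0]+rad*np.cos(f),c[1]+rad*np.sin(f),z)) for f in np.linspace(0,6.283,90)])
    cv2.polylines(im,[(q*16).astype(np.int32)],True,col,1,cv2.LINE_AA,4)
c=b.copy();draw(c,S,t,.030,t[2]-.0316,(0,0,255))
C=np.hstack([cv2.resize(x[195:295,240:340],None,fx=4,fy=4,interpolation=2) for x in(b,c)])
cv2.imwrite("pics/c5.png",C)
E
```

```text
13.8 [ 0.53590534 -0.19071291  0.16175278] [ 0.17838077  0.08581402 -2.72782153] [ 0.0481799  -0.02582779  0.03510693] [[ 2.100e-03 -7.095e-01 -7.047e-01]
 [-1.000e-04 -7.047e-01  7.095e-01]
 [-1.000e+00 -1.400e-03 -1.600e-03]]
```

View pics/c5.png

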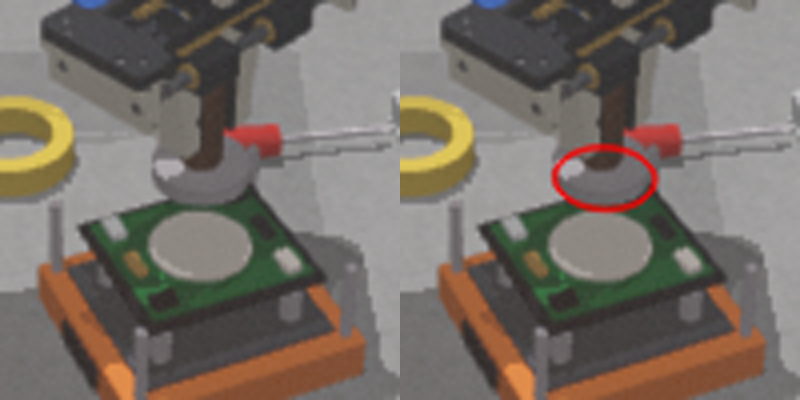

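Carrier is back up (pad at side ≈ (290,256), as at the start), tool still upright in the grip. Carry back over the dock.

carry_out:
  moves:
    - [-2,20,0,0,0,0,0]
    - [-6,60,0,0,0,0,0]
    - [-10,100,0,0,0,0,0]
    - [-14,140,0,0,0,0,0]
    - [-18,180,0,0,0,0,0]

```text
time_s: 14.35
tcp_pos: [0.5163, -0.0094, 0.1596]
eef_rot: [54.8, 89.9, -170.5]
contact_force: [0.8, -0.2, -3.1]
gripper_width: 0.0254
```

carry_out:
  moves:
    - [-4,40,0,0,0,0,0]
    - [-8,80,0,0,0,0,0]
    - [-12,120,0,0,0,0,0]
    - [-16,160,0,0,0,0,0]
    - [-19,190,0,0,0,0,0]

```text
time_s: 14.85
tcp_pos: [0.4974, 0.1813, 0.1596]
eef_rot: [70.5, 89.9, -154.7]
contact_force: [1.2, -0.1, -3.1]
gripper_width: 0.0251
```

carry_out:
  moves:
    - [-1,12,0,0,0,0,0]
    - [-1,15,0,0,0,0,0]
    - [-1,15,-20,0,0,0,0]
    - [-1,15,-45,0,0,0,0]
    - [-1,15,-70,0,0,0,0]

```text
time_s: 15.35
tcp_pos: [0.4972, 0.1933, 0.0895]
eef_rot: [29.0, 90.0, 163.8]
contact_force: [0.5, 0.4, -3.5]
gripper_width: 0.0251
```

carry_out:
  moves:
    - [0,0,-15,0,0,0,0]
    - [0,0,-25,0,0,0,0]
    - [0,0,-30,0,0,0,0]
    - [0,0,-30,0,0,0,0]
    - [0,0,-30,0,0,0,0]

```text
time_s: 15.85
tcp_pos: [0.4978, 0.1944, 0.0611]
eef_rot: [-104.5, 89.9, 30.3]
contact_force: [0.5, 0.4, -2.8]
gripper_width: 0.0251
```

```bash
python3 - <<'E'
from plant import r
from h import *
s=r.get_state();print(s["time_s"],s["tcp_pos"],s["contact_force"])
b=r.capture("side");w=r.capture("wrist")
C=np.zeros((400,800,3),np.uint8)
C[:,:400]=cv2.resize(w[60:260,180:380],None,fx=2,fy=2)
C[:,400:]=cv2.resize(b[135:215,230:310],None,fx=5,fy=5,interpolation=2)
cv2.imwrite("pics/c6.png",C)
E
```

```text
15.85 [0.49778383 0.19442212 0.06108089] [ 0.46799373  0.4338047  -2.75573314]
```

View pics/c6.png

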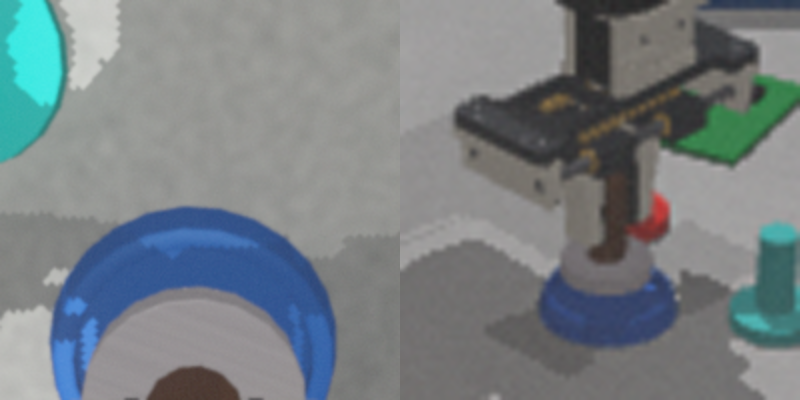

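The tool is centred over the dock in both views. Lowering 20 mm, then gently to the floor.

carry_out:
  moves:
    - [0,0,-6,0,0,0,0]
    - [0,0,-12,0,0,0,0]
    - [0,0,-17,0,0,0,0]
    - [0,0,-20,0,0,0,0]
    - [0,0,-21,0,0,0,0]

```text
time_s: 16.45
tcp_pos: [0.4971, 0.1941, 0.0388]
eef_rot: [86.6, 89.9, -138.6]
contact_force: [-0.0, 0.7, -2.9]
gripper_width: 0.0252
```

carry_out:
  moves:
    - [0,0,-0.5,0,0,0,0]
    - [0,0,-1,0,0,0,0]
    - [0,0,-1.5,0,0,0,0]
    - [0,0,-1.5,0,0,0,0]

```text
time_s: 16.85
tcp_pos: [0.4974, 0.1944, 0.0381]
eef_rot: [-96.4, 90.0, 38.4]
contact_force: [-0.6, 0.1, -3.9]
gripper_width: 0.0253
```

carry_out:
  moves:
    - [0,0,-0.3,0,0,0,0]
    - [0,0,-0.6,0,0,0,0]
    - [0,0,-0.6,0,0,0,0]

```text
time_s: 17.15
tcp_pos: [0.4974, 0.1944, 0.0376]
eef_rot: [-100.6, 90.0, 34.2]
contact_force: [-0.8, -0.9, 0.4]
gripper_width: 0.0253
```

Floor contact at the same z as the grasp (0.0376). Release slowly.

carry_out:
  moves:
    - [0,0,-0.1,0,0,0,28]
    - [0,0,-0.1,0,0,0,30]
    - [0,0,-0.1,0,0,0,36]
    - [0,0,-0.1,0,0,0,50]
    - [0,0,-0.1,0,0,0,70]

```text
time_s: 17.65
tcp_pos: [0.4975, 0.1944, 0.0373]
eef_rot: [-102.9, 90.0, 31.9]
contact_force: [-0.7, -0.9, 0.3]
gripper_width: 0.0423
```

carry_out:
  moves:
    - [0,0,0,0,0,0,90]
    - [0,0,0,0,0,0,90]
    - [0,0,0,0,0,0,90]
    - [0,0,0,0,0,0,90]
    - [0,0,4,0,0,0,90]

```text
time_s: 18.15
tcp_pos: [0.497, 0.1941, 0.0409]
eef_rot: [83.7, 89.9, -141.5]
contact_force: [-0.1, -0.5, -0.2]
gripper_width: 0.0776
```

carry_out:
  moves:
    - [0,0,10,0,0,0,90]
    - [0,0,30,0,0,0,90]
    - [0,0,60,0,0,0,90]
    - [0,0,100,0,0,0,90]
    - [0,0,140,0,0,0,90]

```text
time_s: 18.65
tcp_pos: [0.4971, 0.1941, 0.1835]
eef_rot: [172.3, 90.0, -52.9]
contact_force: [1.0, -0.1, 0.1]
gripper_width: 0.079
```

carry_out:
  moves:
    - [0,0,40,0,0,0,90]
    - [0,0,45,0,0,0,90]
    - [0,0,45,0,0,0,90]
    - [0,0,45,0,0,0,90]

```text
time_s: 19.05
tcp_pos: [0.4967, 0.194, 0.2258]
eef_rot: [48.4, 90.0, -176.8]
contact_force: [0.2, 0.1, -0.7]
gripper_width: 0.0789
```

```bash
python3 - <<'E'
from plant import r
from h import *
s=r.get_state();print(s["time_s"],s["tcp_pos"],s["contact_force"],s["gripper_width"])
b=r.capture("side");w=r.capture("wrist")
h=cv2.cvtColor(b[225:305,240:340],cv2.COLOR_BGR2HSV);bl=max(blobs((h[...,1]<70)&(h[...,2]>185),np.array([240,225])),key=lambda t:t[0]);print("pad side",bl)
C=np.zeros((420,800,3),np.uint8)
C[:,:420]=cv2.resize(b[130:340,130:340],None,fx=2,fy=2)
C[:400,420:]=cv2.resize(w[60:260,185:375],None,fx=2,fy=2)
cv2.imwrite("pics/c7.png",C)
E
```

```text
19.05 [0.49673424 0.19403917 0.22582672] [ 0.22837712  0.14251944 -0.73287259] 0.07893443486877609
pad side (np.int32(342), array([289.55847953, 255.81578947]), array([37, 23, 26, 17], dtype=int32))
```

View pics/c7.png

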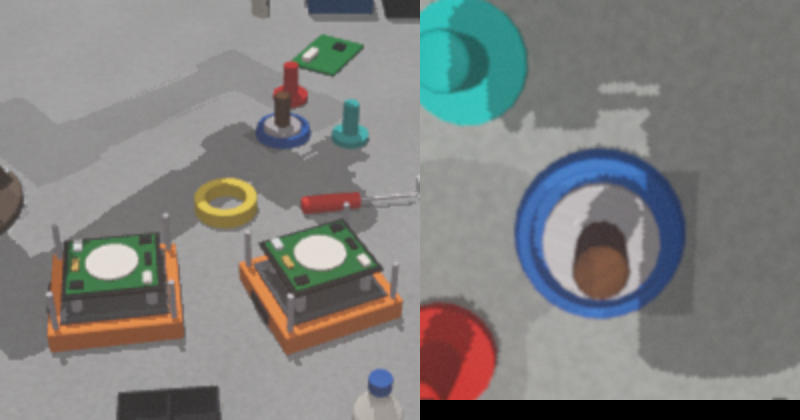

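The tool stands upright in its dock (side crop (282,110), wrist crop (600,240)), the carrier's pad is at (289.56,255.82), its starting place, and the bystanders are unmoved.

```bash
python3 -c "
from plant import r
print(r.close_job())"
```

```text
the job is handed in; nothing more can be done
None
```

The job is done and handed in at about 19 s. I took the tool from the blue dock, set it on the middle of the far fixture's pad and pressed the carrier onto its stops. I held it there for about 1.5 s, let the carrier spring back up, stood the tool upright in its dock and let go.

**Press:** there is no carrier reading in the state, so I found the stops by feel. The tool stopped sinking at a gripper height of 98.9 mm while the force kept rising. The push at the stops was about 18 N, counting the tool's weight of roughly 3.3 N. The gripper was within about 0.1° of vertical. I judged the carrier level from that and from one picture, not from a measured tilt.

**Last checks:**
- **Carrier:** after the press, its white pad is back at its starting pixel, within 0.1 px in the side view.
- **Tool:** it met the dock floor at the same height as when I gripped it, and it stands upright with the gripper clear and open.
- **Other things on the bench:** those in the last pictures look unmoved. The heat sink was not in them.

There were small sideways forces of up to about 4 N while pressing. None of the checks I made failed or disagreed.

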